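# Set the length stop and butt the batten

### The job

Set up the jig for a repeat cut: push the red length stop along its rail until its spring pin drops into the notch marked by the yellow tag, then push the pine batten along the channel until its end butts against the stop, with the stop still sitting in that notch. Only push with the fingers: do not lift the batten, and leave everything else on the bench where it is.

Things in the scene. Friction and masses are not known exactly. Their poses are not given: they have to be found in the camera images.
- jig: (sizes here and below in mm) jig fixed to the bench, dark wooden bed 520 long, y = -300 to +220. Origin on the bench under the channel's centre line; +y runs along the channel from batten to stop, +x across it from the robot towards the rail, z up. Channel floor 12 above the bench, 44 wide (x = -22 to 22); lip in front 20 high (x = -32 to -22); fence behind 34 high (x = 22 to 30)
- rail_start (a point): point on the top of the aluminium rail behind the fence, where the stop stands at joint value 0 (jig x = 55, y = -20; 30 above the bench). Axes as the jig. Rail 40 wide (jig x = 35 to 75), from jig y = -90 to +220, with three V-shaped cross notches 16 wide centred at jig y = 60, 110 and 160
- stop (a joint): travel in m of the red length stop along the rail (jig +y), 0 to 0.22; it stands at jig y = value - 0.02 m, so the notches are at 0.08, 0.13 and 0.18; it starts at 0 to 0.04. Friction about 1.5 N; it stays where it is left. A notch draws it to its centre from within about 6 mm, and it then takes about 12 N to push it out, either way
- pin (a joint): drop in m of the stop's spring pin (black cap on the stop): about 0 while it rides on the rail's top, about 0.006 when it sits in a notch
- stop_tab (a point): point in the middle of the stop's upright red push tab, 85 above the bench, level with the pin along the rail. Tab 24 across (jig x = 35 to 59) x 14 along the rail, rising to 100. Below it the carriage, 46 across (x = 32 to 78) x 50 along, top 47 above the bench; behind the tab the pin's black cap, 14 wide, rises to 60 at x = 69. Axes as the jig
- stop_face (a point): centre of the stop plate's face that meets the batten, 27 above the bench, on the channel's centre line, 6 before the tab's centre along the rail; plate 32 wide, reaching from 16 to 47 above the bench. Axes as the jig
- tag_yellow: the yellow upright marker block fixed behind the rail, 22 x 24 (along the rail) x 46 high; origin at the centre of its underside; it stands level, along the rail, with the centre of one of the three notches. The three colours change places from run to run. Axes as the jig
- tag_blue: blue upright marker block fixed behind the rail, 22 x 24 (along the rail) x 46 high; origin at the centre of its underside; it stands level, along the rail, with the centre of one of the three notches. The three colours change places from run to run
- tag_white: white upright marker block fixed behind the rail, 22 x 24 (along the rail) x 46 high; origin at the centre of its underside; it stands level, along the rail, with the centre of one of the three notches. The three colours change places from run to run
- batten_center (a point): centre of the loose pine batten, 40 wide x 160 long (along the channel, its y) x 30 high, about 0.13 kg, lying in the channel with about 2 play on each side; its top is 42 above the bench
- batten_head (a point): centre of the batten's end face towards the stop, 80 from its centre
- sanding_block: cork sanding block, 60 x 100 x 32, loose on the bench, to be left alone; origin at the centre of its underside
- pencil: flat red carpenter's pencil, 13 x 170 x 8, loose on the bench, to be left alone; origin at the centre of its underside
- offcut: brown wood offcut, 55 x 90 x 30, loose on the bench, to be left alone; origin at the centre of its underside
- glue: small white glue bottle with an orange cap, 52 across, 95 high, loose on the bench, to be left alone; origin at the centre of its underside
- hammer: hammer, 260 long, 60 across the head, loose on the bench, to be left alone; origin at the centre of its underside
- try_square: try square with dark wooden stock and steel blade, stock 24 x 110 x 16, blade 150 long, loose on the bench, to be left alone; origin under the stock's centre
- paint_jar: blue paint jar, 68 across, 80 high, loose on the bench, to be left alone; origin at the centre of its underside
Not all that is in view belongs to the job. Several things have the shape of the tag_yellow; the one meant has the colours described above.

How it is judged:
By the outcome, as a careful person would: the job done as asked, in the order asked, and still so for the second after the job is handed in, with the robot touching nothing.
It also fails if it takes over 56 s, if anything falls off the work surface, if the arm or the gripper's body presses on something with over 40 N, if the wrist force passes 120 N, or if a joint passes its speed limit or range.

### The arm

A 6-joint arm with a two-finger parallel gripper is mounted at the origin on the work surface. World frame = base frame: x ahead of the robot, y to its left, z up, the work surface at z = 0. Lengths are in m, angles in rad, forces in N, time in s.
With the tool pointing down it reaches from about 0.25 to 0.725 m from the base axis. Payload 9.7 kg.
Tool frame: the origin (TCP) lies at the very end of the fingers, on their centre line; the grasp point (between the pads) lies 19 mm behind it; z points along the fingers, y is the direction in which the jaws open and shut (so a half turn about z gives the same grasp; the last joint's range is limited). The gripper opens to 85 mm and grips with 20 to 120 N. Pads are 22 mm wide; open, the fingers measure 114 mm over their backs; the gripper's body (76 mm by 85 mm) begins 54 mm behind the grasp point. The pads swing forward as they close: fully open they stand 13 mm farther back than shut.
Start: joints at [1.181, 0.087, 0.176, 1.66, 0, 1.571], TCP at [0.209, 0.509, 0.231] pointing down, gripper open.
Joint ranges: [-3.13, 3.13], [-0.85, 1.81], [-1.15, 1.24], [-2.2, 2.28], [-1.44, 1.52], [-3.14, 3.14]. Speed limits (rad/s): [2.22, 2.22, 2.57, 3.14, 3.14, 3.14].

### API

Orientations are given as a rotation vector (axis times angle).
In Python, from rig import bot gives the robot as it stands.
- The arm moves only by the shell command python3 -m pendant 'ROWS' [OPENING] [FORCE]. ROWS is a JSON object of lists of equal length, an entry for each row: "travel": the shift along the world's x, y, z scaled (see below), a list of three; "angular": the turn, a rotation vector about the world's x, y, z scaled (see below), a list of three. A call has 1 to 20 rows; each row shifts and turns the commanded pose from where the row before left it; what a row does not reach is not made up. The controller multiplies each number of a shift by 0.8 m and each number of a turn by 120 degrees. A row lasts 1/12 s, in which the tool goes at most 41.7 mm and 7.16 degrees, less where a joint would pass 70% of its speed; a pose out of reach is approached as far as the arm can. A call with a number of a shift or a turn outside -1 to 1 is refused whole. A call with a gripper value outside its range is refused whole. OPENING is the finger opening in mm, from 0 to 85.4, set as the call begins (- or left out, the last holds). The fingers move at their own pace and stop on an object; FORCE is the grip in N (left out, the last holds). Time passes only in rows, so rows that do not move let the fingers close. It gives the time, the measured TCP pose, the force and the opening at its end, in the units of the state.
- bot.state(): the state, without advancing time (a new reading comes with each control period).
- bot.camera(name): name is "scene" or "top" or "wrist"; returns (picture, depth): 480x640x3 uint8, red, green, blue; 480x640 float32, m along the optical axis (not along the pixel's ray), 0 where there is no reading.
- bot.camera_params(name): a dict with "fx", "fy", "cx", "cy" (pixels), "dist_coeffs" ([k1, k2, p1, p2, k3] as OpenCV has them; the pictures are not rectified), "rvec" (rotation vector, rad) and "tvec" (3), from world to camera coordinates, as OpenCV has them. Camera axes: x right, y down, z forward; pixel columns grow to the right and rows downward; lengths in m; the calibration is good to about 2 mm. A picture is of the moment at which its call begins: read the wrist's pose just before it. camera_params takes no time and is no camera call; for the wrist camera it gives the pose at the moment of the call.
- bot.job_done(): hands the job in, once; it reports no verdict.
The state is a dict: "t": time; "joints": joint angles; "qd": joint speeds; "effort": joint torques, N m; "ee_pos": TCP position; "tcp_rot": TCP orientation; "wrist_force": force on the tool from outside, world axes, zero at the start; "moment": the same for the moment, N m; "grip_width": finger opening in m.
Only numpy, scipy, OpenCV 4.12 (cv2) and the standard library are available. Lean on these libraries where they do the work, as an engineer would, in place of code of your own. Each camera call takes 0.05 s, during which the arm holds its last target. There are 200 camera calls.

## Working session

There is one attempt and no reset: what is moved stays moved. The work goes in short steps, Python scripts to look and compute and a shell command to move; the robot and the scene stay as the last step left them, time stands still between calls to the robot, and variables do not carry over. Pictures are saved under pics/ and viewed, about 8 in all and at most 12, crops included, and the job is handed in when it is done.

```bash
mkdir -p pics; ls; cat > h.py <<'E'
import numpy as np, cv2
from rig import bot
def P(n):
    p=bot.camera_params(n); K=np.array([[p['fx'],0,p['cx']],[0,p['fy'],p['cy']],[0,0,1.]])
    return K,np.array(p['dist_coeffs'],float),cv2.Rodrigues(np.array(p['rvec'],float))[0],np.array(p['tvec'],float).ravel()
def ray(n,uv):
    K,d,R,t=P(n); q=cv2.undistortPoints(np.array(uv,float).reshape(-1,1,2),K,d).reshape(-1,2)
    return -R.T@t,np.c_[q,np.ones(len(q))]@R
def onplane(n,uv,z):
    c,D=ray(n,uv); return c+D*((z-c[2])/D[:,2])[:,None]
def cloud(n,dep):
    v,u=np.nonzero(dep>0); c,D=ray(n,np.c_[u,v]); return np.c_[u,v],c+D*dep[v,u][:,None]
def proj(n,X):
    K,d,R,t=P(n); return cv2.projectPoints(np.array(X,float).reshape(-1,1,3),cv2.Rodrigues(R)[0],t,K,d)[0].reshape(-1,2)
E
python3 - <<'E'
from h import *
for n in('scene','top'):
    im,d=bot.camera(n); cv2.imwrite(f'pics/{n}0.png',im[:,:,::-1]); np.savez(f'{n}0.npz',im=im,d=d); print(n,bot.camera_params(n),(d>0).mean())
print(bot.state())
E
```

```text
pics
scene {'fx': 614.7953297385067, 'fy': 614.7953297385067, 'cx': 305.89747257100186, 'cy': 239.46486063176414, 'dist_coeffs': array([-0.02799902,  0.        ,  0.        ,  0.        ,  0.        ]), 'rvec': array([ 1.09619384,  2.56523052, -0.82497762]), 'tvec': array([ 0.39039322, -0.27860634,  1.78783714])} 0.9959830729166667
top {'fx': 574.1854877906937, 'fy': 574.1854877906937, 'cx': 319.9578269972965, 'cy': 232.10272732460214, 'dist_coeffs': array([-0.08692835,  0.        ,  0.        ,  0.        ,  0.        ]), 'rvec': array([ 2.14053386, -2.19911167,  0.1143855 ]), 'tvec': array([0.01344685, 0.58679976, 1.56883876])} 0.9959798177083333
{'t': 0.1, 'joints': array([1.18101056e+00, 8.74058168e-02, 1.75205463e-01, 1.65982071e+00,
       3.55065316e-05, 1.57084332e+00]), 'qd': array([ 0.00095862, -0.00117746,  0.00117828,  0.0018145 ,  0.00104444,
        0.00179369]), 'effort': array([-1.55935459e-04, -5.21560478e+01,  4.65655625e+01,  1.60306692e-02,
        3.55093150e-06, -6.78887773e-06]), 'ee_pos': array([0.20890275, 0.50854771, 0.23064951]), 'tcp_rot': array([-6.08425048e-01, -3.08183565e+00,  1.87643028e-03]), 'wrist_force': array([ 1.11534793, -0.33896662, -0.25074943]), 'moment': array([-0.00644979,  0.0111967 ,  0.05060299]), 'grip_width': 0.08557401799773506}
```

View pics/top0.png

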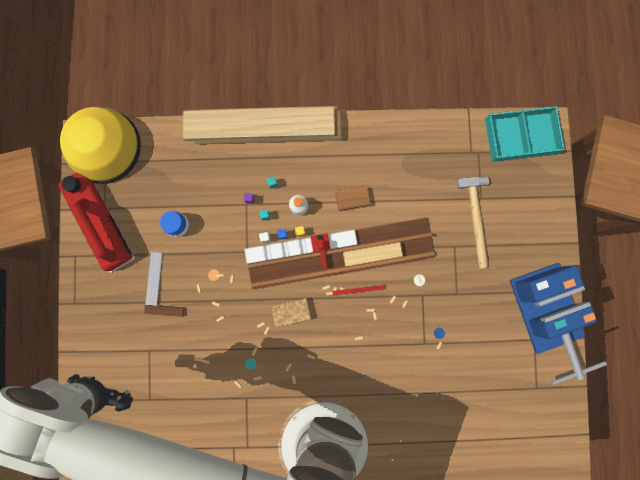

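View pics/scene0.png

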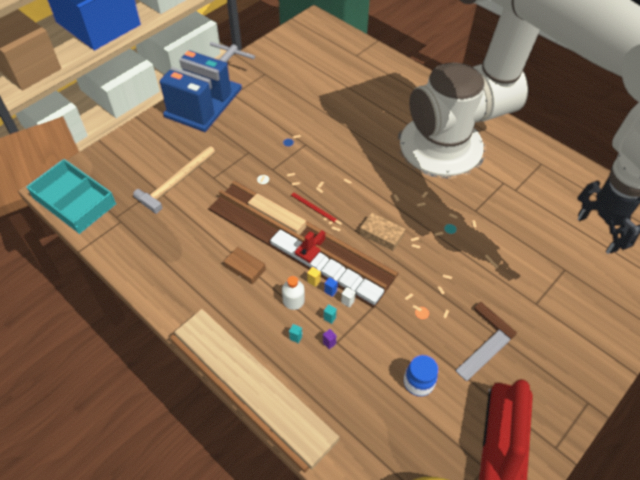

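The top view shows the stop at about (320,243) and the batten at (373,254). The tags are yellow (300,231), blue (282,234) and white (264,237), so yellow marks the nearest notch. Next I measure these.

```bash
python3 - <<'E'
from h import *
f=np.load('top0.npz');im=f['im'];d=f['d']
hsv=cv2.cvtColor(im,cv2.COLOR_RGB2HSV)
def blob(m,box):
    M=np.zeros(m.shape,np.uint8);x0,y0,x1,y1=box;M[y0:y1,x0:x1]=m[y0:y1,x0:x1];
    n,l,s,c=cv2.connectedComponentsWithStats(M);i=1+np.argmax(s[1:,4]);return l==i
uv,X=cloud('top',d); Z=np.zeros(d.shape);XY=np.zeros(d.shape+(3,));XY[uv[:,1],uv[:,0]]=X;Z=XY[...,2]
H,S,V=hsv[...,0],hsv[...,1],hsv[...,2]
for n,m,b in(('yel',(H>20)&(H<35)&(S>150),(290,222,312,238)),('blue',(H>100)&(H<130)&(S>120),(272,226,292,242)),('white',(S<40)&(V>190),(256,230,273,241))):
    k=blob(m,b)&(Z>.040)&(Z<.052); v,u=np.nonzero(k); print(n,k.sum(),Z[k].mean(),onplane('top',np.c_[u,v],.046).mean(0))
# batten
k=blob((Z>.037)&(Z<.047)&(H>12)&(H<28)&(S<150)&(V>170),(335,238,412,270)); v,u=np.nonzero(k)
r=cv2.minAreaRect((onplane('top',np.c_[u,v],.042)[:,:2]*1000).astype(np.float32));print('batten',k.sum(),r,Z[k].mean())
# red stop
k=blob(((H<6)|(H>174))&(S>150),(305,225,335,272));
for lo,hi in((.02,.04),(.04,.055),(.06,.094),(.094,.11)):
    q=XY[k&(Z>lo)&(Z<hi)]; print(lo,len(q),q.mean(0) if len(q) else '', q.min(0) if len(q) else '',q.max(0) if len(q) else '')
# bed by height over region
k=np.zeros(d.shape,bool);k[215:292,240:440]=1;k&=(Z>.006)&(Z<.05)
n,l,s,c=cv2.connectedComponentsWithStats(k.astype(np.uint8));i=1+np.argmax(s[1:,4]);print(s[i])
r=cv2.minAreaRect((XY[l==i][:,:2]*1000).astype(np.float32));print('bed',r,cv2.boxPoints(r))
c=cv2.resize(im[205:305,235:445],None,fx=3.8,fy=3.8,interpolation=cv2.INTER_CUBIC);cv2.imwrite('pics/crop1.png',c[:,:,::-1])
E
```

```text
yel 59 0.04677368653778398 [0.59118445 0.05481714 0.046     ]
blue 57 0.04605742488710403 [0.58320708 0.10376545 0.046     ]
white 55 0.04662885923421861 [0.57672881 0.15291584 0.046     ]
batten 687 ((521.112060546875, -144.6283416748047), (39.3891487121582, 159.58255004882812), 8.304031372070312) 0.04211886401805074
0.02 10 [ 0.52998365 -0.010363    0.03621603] [ 0.48643062 -0.02603009  0.02637451] [0.58060512 0.00700075 0.03997721]
0.04 264 [ 0.54362536 -0.0033335   0.04754312] [ 0.48611507 -0.02605735  0.04023529] [0.58022575 0.02280101 0.05419515]
0.06 11 [ 0.5433565  -0.00149474  0.08205057] [ 0.53562073 -0.0091935   0.06087022] [0.57331437 0.00608886 0.09330036]
0.094 42 [ 0.54816787 -0.00136278  0.09941516] [ 0.53728674 -0.00916164  0.09429421] [0.55903589 0.00647309 0.10590349]
[ 245  216  190   73 7325]
bed ((527.9166870117188, -55.47222900390625), (126.93873596191406, 527.5438842773438), 8.2308931350708) [[ 427.33884  196.4962 ]
 [ 502.86337 -325.61353]
 [ 628.4945  -307.44067]
 [ 552.97     214.66907]]
```

View pics/crop1.png

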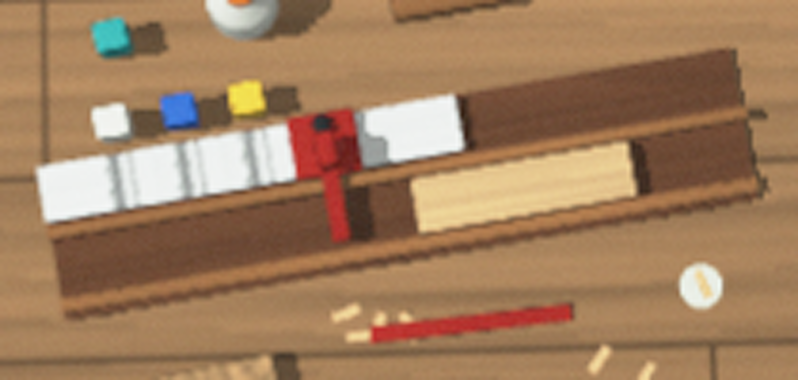

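Checks agree: batten 39×160 mm at 8.3° and height 42, tag spacing 49.6, tab at jig x 47 and height 99. The stop reads about 0.031, so 49 mm to the yellow notch. I'm moving above and behind the tab with fingers closed and jaws across the rail.

```bash
cat >> h.py <<'E'
ex=np.array([.9897,.1435]);ey=np.array([-.1435,.9897])
def where(u=None,s=None,z=None):
    st=bot.state();p=st['ee_pos'];U,S=p[:2]@ex,p[:2]@ey
    R=cv2.Rodrigues(st['tcp_rot'])[0];print('t',st['t'],'u,s,z',np.round([U,S,p[2]],4),'yaw of y',np.degrees(np.arctan2(R[1,1],R[0,1])),'zax',np.round(R[:,2],3),'F(u,s,z)',np.round([st['wrist_force'][:2]@ex,st['wrist_force'][:2]@ey,st['wrist_force'][2]],2),'grip',st['grip_width'])
    if u is not None:
        w=u*ex+s*ey;print('units',np.round(np.r_[w-p[:2],z-p[2]]/.8,4))
E
python3 -m pendant '{"travel":[[0.0215,-0.0342,0],[0.0215,-0.0342,0],[0.0215,-0.0342,0],[0.0215,-0.0342,0],[0.0215,-0.0342,0],[0.0215,-0.0342,0],[0.0215,-0.0342,0],[0.0215,-0.0342,0],[0.0215,-0.0342,0],[0.0215,-0.0342,0],[0.0215,-0.0342,0],[0.0215,-0.0342,0],[0.0215,-0.0342,0],[0.0215,-0.0342,0],[0.0215,-0.0342,0],[0.0215,-0.0342,0],[0.0215,-0.0342,0],[0.0215,-0.0342,0],[0.0215,-0.0342,0],[0.0215,-0.0342,0]],"angular":[[0,0,-0.0248],[0,0,-0.0248],[0,0,-0.0248],[0,0,-0.0248],[0,0,-0.0248],[0,0,-0.0248],[0,0,-0.0248],[0,0,-0.0248],[0,0,-0.0248],[0,0,-0.0248],[0,0,-0.0248],[0,0,-0.0248],[0,0,-0.0248],[0,0,-0.0248],[0,0,-0.0248],[0,0,-0.0248],[0,0,-0.0248],[0,0,-0.0248],[0,0,-0.0248],[0,0,-0.0248]]}' 0 60
python3 -c "from h import *;where(.542,-.118,.062)"
```

```text
t: 1.77
ee_pos: [0.5535, -0.0401, 0.2309]
tcp_rot: [-2.061, -2.37, 0.0]
wrist_force: [-0.2, 0.1, 0.3]
grip_width: -0.0002
t 1.7667 u,s,z [ 0.542  -0.1191  0.2309] yaw of y 7.988995571757218 zax [-0.001  0.    -1.   ] F(u,s,z) [-0.23  0.13  0.3 ] grip -0.00019824723251763373
units [-2.000e-04  1.300e-03 -2.111e-01]
```

```bash
python3 -m pendant '{"travel":[[0,0,-0.035],[0,0,-0.035],[0,0,-0.035],[0,0,-0.035],[0,0,-0.035],[0,0,-0.035],[0,0,0],[0,0,0]],"angular":[[0,0,0],[0,0,0],[0,0,0],[0,0,0],[0,0,0],[0,0,0],[0,0,0],[0,0,0]]}'
python3 - <<'E'
from h import *
where(.542,-.0556,.062)
im,d=bot.camera('scene');c=cv2.resize(im[190:320,200:400],None,fx=4,fy=4,interpolation=cv2.INTER_CUBIC);cv2.imwrite('pics/c2.png',c[:,:,::-1])
E
```

```text
t: 2.43
ee_pos: [0.5519, -0.0384, 0.0623]
tcp_rot: [-2.056, -2.372, 0.003]
wrist_force: [0.6, -0.3, 1.0]
grip_width: -0.0001
t 2.4333 u,s,z [ 0.5407 -0.1172  0.0623] yaw of y 8.146016886577662 zax [-0.003  0.    -1.   ] F(u,s,z) [ 0.54 -0.36  1.01] grip -7.026213443686157e-05
units [-0.0094  0.0764 -0.0004]
```

View pics/c2.png

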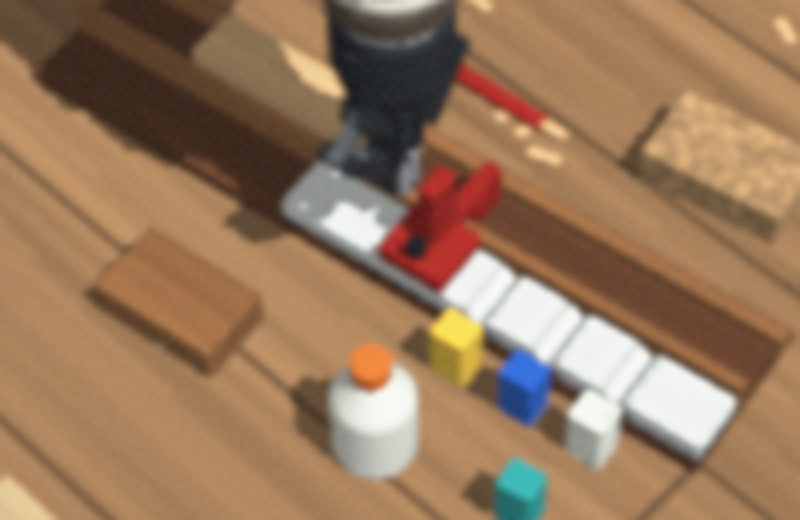

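The fingers stand just behind the tab, clear of the rail and batten. Now I push slowly, stopping about 7 mm short of the notch.

```bash
python3 -m pendant '{"travel":[[-0.0008,0.0063,0],[-0.0008,0.0063,0],[-0.0008,0.0063,0],[-0.0008,0.0063,0],[-0.0008,0.0063,0],[-0.0008,0.0063,0],[-0.0008,0.0063,0],[-0.0008,0.0063,0],[-0.0008,0.0063,0],[-0.0008,0.0063,0],[-0.0008,0.0063,0],[-0.0008,0.0063,0],[0,0,0],[0,0,0],[0,0,0]],"angular":[[0,0,0],[0,0,0],[0,0,0],[0,0,0],[0,0,0],[0,0,0],[0,0,0],[0,0,0],[0,0,0],[0,0,0],[0,0,0],[0,0,0],[0,0,0],[0,0,0],[0,0,0]]}'
cat > tab.py <<'E'
from h import *
im,d=bot.camera('top');uv,X=cloud('top',d);c=cv2.cvtColor(im,cv2.COLOR_RGB2HSV)[uv[:,1],uv[:,0]]
k=((c[:,0]<6)|(c[:,0]>174))&(c[:,1]>150)&(abs(X[:,0]-.53)<.06)&(abs(X[:,1]-.02)<.09)
q=X[k];s=q[:,:2]@ey;z=q[:,2];u=q[:,:2]@ex
for n,m in(('tab',z>.09),('carr',(z>.04)&(z<.055)&(u>.526)),('plate',(z>.04)&(z<.055)&(u<.515))):
    if m.any(): print(n,m.sum(),'s mid',np.round([s[m].min(),s[m].max(),(s[m].min()+s[m].max())/2,s[m].mean()],4))
k=(X[:,2]>.037)&(X[:,2]<.047)&(abs(X[:,:2]@ex-.495)<.018)&(X[:,:2]@ey<-.02)&(c[:,0]>12)&(c[:,0]<28)&(c[:,2]>170)
print('batten',k.sum(),np.round([(X[k,:2]@ey).min(),(X[k,:2]@ey).max()],4))
E
python3 -c "
from h import *
where(.542,-.0486,.062)
import tab"
```

```text
t: 3.73
ee_pos: [0.5451, 0.0224, 0.0629]
tcp_rot: [-2.057, -2.373, 0.0]
wrist_force: [-0.2, 1.1, -0.0]
grip_width: 0.0001
t 3.7333 u,s,z [ 0.5427 -0.0561  0.0629] yaw of y 8.173014691288657 zax [-0.001  0.001 -1.   ] F(u,s,z) [-0.03  1.15 -0.04] grip 0.0001339260517143415
units [-0.0021  0.0091 -0.0011]
batten 84 [-0.1952 -0.1386]
```

```bash
python3 -m pendant '{"travel":[[-0.0003,0.0018,0],[-0.0003,0.0018,0],[-0.0003,0.0018,0],[0,0,0],[0,0,0]],"angular":[[0,0,0],[0,0,0],[0,0,0],[0,0,0],[0,0,0]]}'
python3 - <<'E'
from h import *
where(.542,-.0486,.062)
im,d=bot.camera('scene');c=cv2.resize(im[210:310,270:400],None,fx=6,fy=6,interpolation=cv2.INTER_CUBIC);cv2.imwrite('pics/c3.png',c[:,:,::-1])
E
```

```text
t: 4.2
ee_pos: [0.5446, 0.0264, 0.0633]
tcp_rot: [-2.058, -2.374, -0.0]
wrist_force: [-0.1, -0.1, 0.0]
grip_width: -0.0004
t 4.2 u,s,z [ 0.5427 -0.052   0.0633] yaw of y 8.154059161185659 zax [-0.  0. -1.] F(u,s,z) [-0.08 -0.07  0.  ] grip -0.0004491207139780131
units [-0.0015  0.0041 -0.0016]
```

View pics/c3.png

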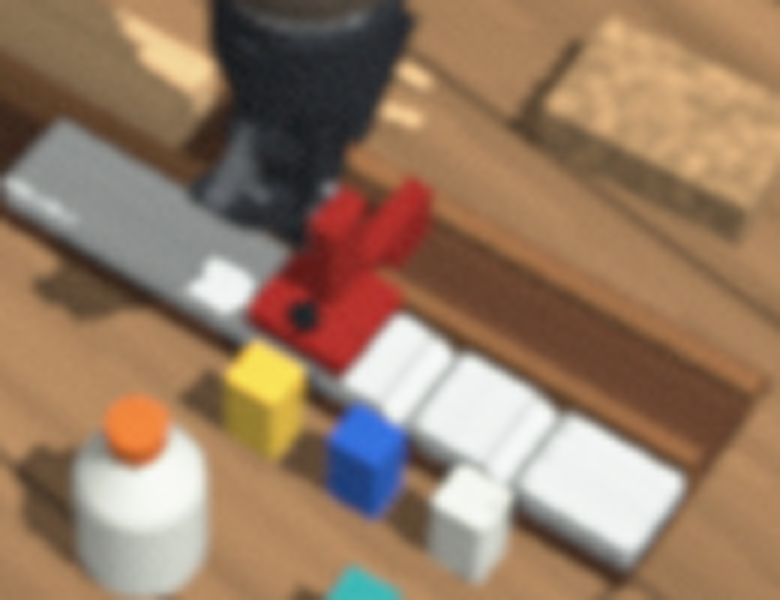

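The stop appears level with the yellow tag. I'll measure it from this camera.

```bash
cat > tab2.py <<'E'
from h import *
def red(im,d):
    uv,X=cloud('scene',d);c=cv2.cvtColor(im,cv2.COLOR_RGB2HSV)[uv[:,1],uv[:,0]]
    k=((c[:,0]<6)|(c[:,0]>174))&(c[:,1]>150)&(abs(X[:,0]-.53)<.07)&(abs(X[:,1]-.02)<.09)
    q=X[k];s=q[:,:2]@ey;z=q[:,2];u=q[:,:2]@ex
    for n,m in(('tabtop',z>.096),('carr',(z>.043)&(z<.051)&(u>.55))):
        if m.any(): print(n,m.sum(),'s',np.round([s[m].min(),s[m].max(),s[m].mean()],4),'u',u[m].mean(),'z',z[m].mean())
    k=(c[:,0]>20)&(c[:,0]<35)&(c[:,1]>150)&(abs(X[:,0]-.59)<.04)&(abs(X[:,1]-.055)<.03)&(X[:,2]>.043);s=X[k,:2]@ey;print('yel',k.sum(),s.min(),s.max(),s.mean())
E
python3 - <<'E'
from tab2 import *
f=np.load('scene0.npz');red(f['im'],f['d']);red(*bot.camera('scene'))
E
```

```text
tabtop 42 s [-0.0871 -0.0732 -0.0789] u 0.5487960378544617 z 0.09970314150882134
carr 123 s [-0.1011 -0.056  -0.0767] u 0.564997405132947 z 0.04633022266459108
yel 63 -0.04152669742261357 -0.016291437996192107 -0.02947675952993787
tabtop 39 s [-0.0772 -0.0228 -0.0321] u 0.5491357102094124 z 0.11217663796833896
carr 129 s [-0.0516 -0.0051 -0.0272] u 0.5651317946659182 z 0.04649525864865165
yel 59 -0.041846121725118285 -0.018767609064855247 -0.029983779952849652
```

The stop moved 49.5 mm (49.4 needed), and ran ahead of the fingers, as if drawn in. I'll confirm with a gentle nudge on the tab, expecting resistance well above 1.5 N.

```bash
python3 -m pendant '{"travel":[[-0.0002,0.0012,0],[-0.0002,0.0012,0],[-0.0002,0.0012,0],[0,0,0],[0,0,0]],"angular":[[0,0,0],[0,0,0],[0,0,0],[0,0,0],[0,0,0]]}'
python3 -c "from h import *;where(.542,-.0486,.062)"
python3 -m pendant '{"travel":[[-0.0002,0.0012,0],[0,0,0],[0,0,0]],"angular":[[0,0,0],[0,0,0],[0,0,0]]}'
python3 -c "from h import *;where(.542,-.0486,.062)"
```

```text
t: 4.72
ee_pos: [0.5443, 0.0279, 0.0633]
tcp_rot: [2.058, 2.371, -0.003]
wrist_force: [1.7, -8.4, -0.2]
grip_width: 0.0006
t 4.7167 u,s,z [ 0.5427 -0.0505  0.0633] yaw of y 8.083069219216526 zax [ 0.    -0.003 -1.   ] F(u,s,z) [ 0.44 -8.51 -0.18] grip 0.0005833597020796663
units [-0.0012  0.0022 -0.0016]
t: 4.97
ee_pos: [0.5442, 0.0287, 0.0634]
tcp_rot: [2.058, 2.371, -0.003]
wrist_force: [1.0, -9.2, -0.9]
grip_width: -0.0002
t 4.9667 u,s,z [ 0.5428 -0.0497  0.0634] yaw of y 8.073006334732604 zax [ 0.001 -0.003 -1.   ] F(u,s,z) [-0.38 -9.26 -0.92] grip -0.00019856737579944682
units [-0.0011  0.0012 -0.0017]
```

About 9 N of resistance with sub-mm give: the pin is seated. I'm backing off, lifting, and going behind the batten's tail.

```bash
python3 -m pendant '{"travel":[[0.0018,-0.0124,0],[0.0018,-0.0124,0],[0.0018,-0.0124,0],[0,0,0.031],[0,0,0.031],[0,0,0.031],[0,0,0.031],[-0.0018,-0.0396,0],[-0.0018,-0.0396,0],[-0.0018,-0.0396,0],[-0.0018,-0.0396,0],[-0.0018,-0.0396,0],[-0.0018,-0.0396,0],[-0.0018,-0.0396,0],[-0.0018,-0.0396,0],[0,0,0],[0,0,0],[0,0,0]],"angular":[[0,0,0],[0,0,0],[0,0,0],[0,0,0],[0,0,0],[0,0,0],[0,0,0],[0,0,0],[0,0,0],[0,0,0],[0,0,0],[0,0,0],[0,0,0],[0,0,0],[0,0,0],[0,0,0],[0,0,0],[0,0,0]]}'
python3 - <<'E'
from tab2 import *
where(.495,-.329,.023); red(*bot.camera('scene')); import tab
E
```

```text
t: 6.47
ee_pos: [0.5365, -0.2534, 0.1623]
tcp_rot: [-2.059, -2.372, -0.0]
wrist_force: [0.6, 0.4, -0.4]
grip_width: -0.0001
t 6.4667 u,s,z [ 0.4946 -0.3278  0.1623] yaw of y 8.088921639557913 zax [-0.     0.001 -1.   ] F(u,s,z) [ 0.69  0.29 -0.38] grip -0.0001467642575193975
units [ 0.0008 -0.0014 -0.1741]
tabtop 39 s [-0.0361 -0.0238 -0.0295] u 0.5476160822692407 z 0.09950587561336362
carr 124 s [-0.0515 -0.0057 -0.0279] u 0.5646002905662838 z 0.04662790665287073
yel 56 -0.04189098969394842 -0.017983975932097742 -0.029668594488114614
tab 46 s mid [-0.0367 -0.0232 -0.0299 -0.0302]
carr 195 s mid [-0.0542 -0.0089 -0.0316 -0.0323]
plate 49 s mid [-0.0359 -0.0251 -0.0305 -0.0304]
batten 621 [-0.2977 -0.1381]
```

The stop is level with the yellow tag in both views (-30 mm). Next I lower behind the batten and push it to about 9 mm short of the stop.

```bash
python3 -m pendant '{"travel":[[0,0,-0.0348],[0,0,-0.0348],[0,0,-0.0348],[0,0,-0.0348],[0,0,-0.0348],[0,0,0],[0,0,0]],"angular":[[0,0,0],[0,0,0],[0,0,0],[0,0,0],[0,0,0],[0,0,0],[0,0,0]]}'
python3 -c "from h import *;where(.495,-.217,.023)"
```

```text
t: 7.15
ee_pos: [0.5361, -0.2518, 0.0227]
tcp_rot: [-2.055, -2.373, 0.001]
wrist_force: [-0.0, -0.2, 0.9]
grip_width: 0.0002
t 7.15 u,s,z [ 0.4945 -0.3261  0.0227] yaw of y 8.223592033036226 zax [-0.002  0.001 -1.   ] F(u,s,z) [-0.06 -0.24  0.92] grip 0.00020847052113641637
units [-0.0188  0.1351  0.0004]
```

```bash
python3 -m pendant '{"travel":[[-0.001,0.0075,0],[-0.001,0.0075,0],[-0.001,0.0075,0],[-0.001,0.0075,0],[-0.001,0.0075,0],[-0.001,0.0075,0],[-0.001,0.0075,0],[-0.001,0.0075,0],[-0.001,0.0075,0],[-0.001,0.0075,0],[-0.001,0.0075,0],[-0.001,0.0075,0],[-0.001,0.0075,0],[-0.001,0.0075,0],[-0.001,0.0075,0],[-0.001,0.0075,0],[-0.001,0.0075,0],[-0.001,0.0075,0],[0,0,0],[0,0,0]],"angular":[[0,0,0],[0,0,0],[0,0,0],[0,0,0],[0,0,0],[0,0,0],[0,0,0],[0,0,0],[0,0,0],[0,0,0],[0,0,0],[0,0,0],[0,0,0],[0,0,0],[0,0,0],[0,0,0],[0,0,0],[0,0,0],[0,0,0],[0,0,0]]}'
python3 -c "
from h import *;where(.495,-.2075,.023)
import tab"
```

```text
t: 8.82
ee_pos: [0.5223, -0.1445, 0.0232]
tcp_rot: [-2.057, -2.374, -0.0]
wrist_force: [-0.2, -0.4, -0.8]
grip_width: -0.0003
t 8.8167 u,s,z [ 0.4961 -0.218   0.0232] yaw of y 8.184519699085893 zax [-0.  0. -1.] F(u,s,z) [-0.29 -0.32 -0.78] grip -0.0003454041201601908
units [-0.0032  0.0128 -0.0003]
tab 46 s mid [-0.0368 -0.0232 -0.03   -0.0301]
carr 199 s mid [-0.0542 -0.0087 -0.0315 -0.032 ]
plate 53 s mid [-0.0359 -0.0246 -0.0302 -0.0303]
batten 548 [-0.1832 -0.0434]
```

About 7 mm remain. I'll creep 5.6 mm, then about 0.8 mm at a time while watching the force.

```bash
python3 -m pendant '{"travel":[[-0.0003,0.001,0],[-0.0003,0.001,0],[-0.0003,0.001,0],[-0.0003,0.001,0],[-0.0003,0.001,0],[-0.0003,0.001,0],[-0.0003,0.001,0],[0,0,0],[0,0,0]],"angular":[[0,0,0],[0,0,0],[0,0,0],[0,0,0],[0,0,0],[0,0,0],[0,0,0],[0,0,0],[0,0,0]]}'
python3 -c "from h import *;where()"
python3 -m pendant '{"travel":[[-0.0001,0.001,0],[0,0,0],[0,0,0]],"angular":[[0,0,0],[0,0,0],[0,0,0]]}'
python3 -c "
from h import *;where()
import tab"
```

```text
t: 9.62
ee_pos: [0.5207, -0.1393, 0.0233]
tcp_rot: [-2.058, -2.374, -0.0]
wrist_force: [-0.2, 0.4, 0.4]
grip_width: 0.0002
t 9.6167 u,s,z [ 0.4953 -0.2126  0.0233] yaw of y 8.150840278046987 zax [ 0.  0. -1.] F(u,s,z) [-0.14  0.44  0.44] grip 0.00016490472877618218
t: 9.87
ee_pos: [0.5206, -0.1386, 0.0233]
tcp_rot: [2.058, 2.374, 0.0]
wrist_force: [-0.0, 0.8, -0.3]
grip_width: 0.0004
t 9.8667 u,s,z [ 0.4954 -0.2119  0.0233] yaw of y 8.149269197462822 zax [ 0.  0. -1.] F(u,s,z) [ 0.07  0.82 -0.28] grip 0.00039348577601196693
tab 47 s mid [-0.0367 -0.0232 -0.0299 -0.0301]
carr 198 s mid [-0.0542 -0.0087 -0.0315 -0.0323]
plate 55 s mid [-0.0376 -0.0246 -0.0311 -0.0305]
batten 526 [-0.176 -0.039]
```

```bash
python3 -m pendant '{"travel":[[-0.0001,0.001,0],[0,0,0],[0,0,0]],"angular":[[0,0,0],[0,0,0],[0,0,0]]}'|grep force
python3 -m pendant '{"travel":[[-0.0001,0.001,0],[0,0,0],[0,0,0]],"angular":[[0,0,0],[0,0,0],[0,0,0]]}'|grep force
python3 -m pendant '{"travel":[[-0.0001,0.0005,0],[0,0,0],[0,0,0]],"angular":[[0,0,0],[0,0,0],[0,0,0]]}'|grep force
python3 -c "
from h import *;where()
import tab"
```

```text
wrist_force: [0.1, -0.2, 0.4]
wrist_force: [0.3, -1.6, 0.9]
wrist_force: [2.0, -5.3, -0.4]
t 10.6667 u,s,z [ 0.4955 -0.2103  0.0234] yaw of y 8.128316018617316 zax [ 0.    -0.001 -1.   ] F(u,s,z) [ 1.25 -5.49 -0.45] grip -1.1933520302413205e-07
tab 46 s mid [-0.0368 -0.0233 -0.03   -0.0302]
carr 203 s mid [-0.0542 -0.0084 -0.0313 -0.0319]
plate 52 s mid [-0.0367 -0.025  -0.0309 -0.0309]
batten 506 [-0.1724 -0.0394]
```

5.5 N against under 1 N for sliding alone, so the batten has butted. I'm backing off, lifting clear and looking.

```bash
python3 -m pendant '{"travel":[[0.0006,-0.004,0],[0.0018,-0.0124,0],[0.0018,-0.0124,0],[0,0,0.035],[0,0,0.035],[0,0,0.035],[0,0,0.035],[-0.01,-0.04,0.02],[-0.01,-0.04,0.02],[-0.01,-0.04,0.02],[-0.01,-0.04,0],[-0.01,-0.04,0],[0,0,0],[0,0,0]],"angular":[[0,0,0],[0,0,0],[0,0,0],[0,0,0],[0,0,0],[0,0,0],[0,0,0],[0,0,0],[0,0,0],[0,0,0],[0,0,0],[0,0,0],[0,0,0],[0,0,0]]}'
python3 - <<'E'
from tab2 import *
where(); I=bot.camera('scene');red(*I); import tab
T=bot.camera('top')[0]
a=cv2.resize(T[215:295,240:420],(800,356),interpolation=cv2.INTER_CUBIC);b=cv2.resize(I[0][180:300,200:400],(400,240),interpolation=cv2.INTER_CUBIC)
b2=cv2.resize(I[0][205:275,250:370],(400,240),interpolation=cv2.INTER_CUBIC)
cv2.imwrite('pics/f.png',np.vstack([a,np.hstack([b,b2])])[:,:,::-1])
E
```

```text
t: 11.88
ee_pos: [0.4829, -0.3218, 0.1828]
tcp_rot: [-2.061, -2.37, -0.0]
wrist_force: [-0.4, 0.3, 0.9]
grip_width: 0.0002
t 11.8833 u,s,z [ 0.4317 -0.3878  0.1828] yaw of y 7.957510733922849 zax [-0.001  0.001 -1.   ] F(u,s,z) [-0.34  0.32  0.88] grip 0.00016503011420243804
tabtop 33 s [-0.0337 -0.0233 -0.0281] u 0.5494083827141957 z 0.0995105709522116
carr 134 s [-0.0518 -0.0048 -0.0271] u 0.5646120077702734 z 0.04652739041957745
yel 59 -0.04194301421358836 -0.016790110125582437 -0.02999783273423834
tab 47 s mid [-0.0367 -0.0233 -0.03   -0.0301]
carr 198 s mid [-0.0542 -0.0086 -0.0314 -0.0317]
plate 53 s mid [-0.0368 -0.0247 -0.0307 -0.0306]
batten 625 [-0.1959 -0.039 ]
```

View pics/f.png

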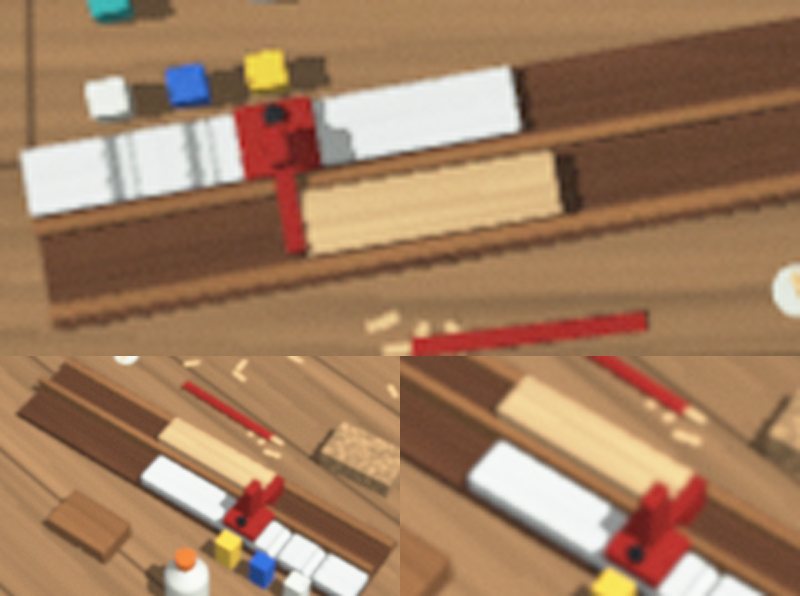

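The batten end meets the red plate with no visible gap, and the stop sits level with the yellow tag. The batten tail moved 101.8 mm against about 101 expected. The arm is clear, so I'm handing in.

```bash
python3 -c "from rig import bot;print(bot.job_done(),bot.state()['t'])"
```

```text
the job is handed in; nothing more can be done
the job is handed in; nothing more can be done
```

The job is handed in: the stop sits in the notch by the yellow tag, and the batten is butted against it. It took about 12 s of the 56 s allowed, and the arm was clear of everything.

- **Stop:** I pushed it about 49.5 mm to the nearest notch. It resisted a nudge with about 9 N, so the pin is seated. It stayed level with the yellow tag within about 1 mm in the top view, the same before and after the batten push. The last side-view tab reading was about 2 mm off, but it came from few pixels.
- **Batten:** I slid it along the channel, without lifting it, until the force rose to about 5.5 N. Its tail moved 101.8 mm, against about 101 mm expected.
- **Disagreement:** The top-camera colour mask still read a 2 mm gap at the batten's end, and the touch came 2–3 mm earlier than planned. The force, the tail travel and the final picture all say they touch. I put the early touch down to the fingers being slightly thicker than I assumed, since the tab also touched about 2 mm early.
- **Other items:** Those in the final close-up look undisturbed, though I did not measure them.

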